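# Unload the casting mould and fill the kit tray

## Task

The cast feet in the mould have cured: pull the mould's retaining bar out as far as it goes, lift every foot out of its cavity and stand it, rib up, flat on the floor of a small bay of the kit tray, one foot to a bay. When all the feet are in, pour the steel balls from the cup into the tray's large bay; any ball that ends elsewhere goes into that bay too. Finish with the empty cup standing upright on the rubber mat and the retaining bar pushed fully home, and leave the other things on the table where they are.

Things in the scene. Friction and masses are not known exactly. Their poses are not given: they have to be found in the camera images.
- foot0: cast white resin foot: a rectangular foot plate 50 (own x) by 36 (own y) by 12 high, with an upright rib across its middle, 12 thick (own x) by 28 wide (own y), whose top is 46 above the underside; 60 g. Origin: centre of the underside, z up. It starts in a mould cavity, yaw as the mould. May be absent (3 or 4 are present).
- foot1: cast white resin foot: a rectangular foot plate 50 (own x) by 36 (own y) by 12 high, with an upright rib across its middle, 12 thick (own x) by 28 wide (own y), whose top is 46 above the underside; 60 g. Origin: centre of the underside, z up. It starts in a mould cavity, yaw as the mould. May be absent (3 or 4 are present).
- foot2: cast white resin foot: a rectangular foot plate 50 (own x) by 36 (own y) by 12 high, with an upright rib across its middle, 12 thick (own x) by 28 wide (own y), whose top is 46 above the underside; 60 g. Origin: centre of the underside, z up. It starts in a mould cavity, yaw as the mould. May be absent (3 or 4 are present).
- foot3: cast white resin foot: a rectangular foot plate 50 (own x) by 36 (own y) by 12 high, with an upright rib across its middle, 12 thick (own x) by 28 wide (own y), whose top is 46 above the underside; 60 g. Origin: centre of the underside, z up. It starts in a mould cavity, yaw as the mould. May be absent (3 or 4 are present).
- ball0: steel ball, 15 in diameter, 14 g; origin at its centre. Starts in the cup. May be absent (4 to 6 are present).
- ball1: steel ball, 15 in diameter, 14 g; origin at its centre. Starts in the cup. May be absent (4 to 6 are present).
- ball2: steel ball, 15 in diameter, 14 g; origin at its centre. Starts in the cup. May be absent (4 to 6 are present).
- ball3: steel ball, 15 in diameter, 14 g; origin at its centre. Starts in the cup. May be absent (4 to 6 are present).
- ball4: steel ball, 15 in diameter, 14 g; origin at its centre. Starts in the cup. May be absent (4 to 6 are present).
- ball5: steel ball, 15 in diameter, 14 g; origin at its centre. Starts in the cup. May be absent (4 to 6 are present).
- mould: aluminium mould block, fixed, 84 (own x) by 190 (own y) by 30 high, open on top; origin centre of underside. Four rectangular cavities 53 by 39 and 14 deep in a row along own y at y = -66, -22, 22, 66 (x = 0), so a foot in one has its underside 16 above the table and its plate 2 below the block's face.
- bar (a joint): dark steel retaining bar that slides on top of the mould, 23 wide by 190 long by 8 thick, underside 1 above the block's face: 0 = home (it then covers the -x ends of all foot plates by 8 mm so none can come out); grows to 0.040 m as it is pulled out along the mould's own -x. About 2 N of friction, it stays where it is left.
- bar_knob (a point): on the axis of the round upright steel knob of the retaining bar, 13 below its top: knob 16 in diameter, 32 high, from 39 to 71 above the table; this point is 58 above the table. With the bar home it is 32 from the mould's centre line on its -x side, midway along the bar.
- tray: loose grey kit tray, 196 (x) by 136 (y), 0.8 kg, floor and walls 4 thick; origin centre of underside, z up. +x part: one large bay 80 (x) by 128 (y) inside, walls 30 high over the table. -x part: four small bays, each 50 (x) by 62 (y) inside, low walls 12 high over the table, centres at x = -15 and -69, y = -33 and 33. A foot fits a small bay with its 50 mm side along the tray's y.
- ball_bay (a point): centre of the floor of the tray's large bay (x = 54, y = 0 in the tray).
- mat: black rubber mat, fixed, 200 (own x) by 170 (own y) by 4 thick; origin centre of underside. In its two +x corners stand a black post holder (32 in diameter, 77 high, at x 75, y -62) and a black lens cell (40 in diameter, 12 high, at x 74, y 58), both fixed.
- cup: straight round steel cup, 62 outside diameter, 65 high, wall 3, floor 4, about 120 g, open at its top (+z); origin centre of underside. Starts upright on the mat with the balls in it.
- cup_rim (a point): centre of the cup's mouth.
- clampfork: bystander: loose steel table clamp, 75 by 30 by 18 high; origin under its centre.
- driver: bystander: loose screwdriver lying on the table.
There are look-alikes about, which are no part of the job. What is shaped like the mould but yellow is not meant.

How it is judged (in metres and radians):
On the way, in this order (a step that is already met when the one before it is completed fails the run):
1. the retaining bar is pulled out (more than 34 of its 40 mm) (value of joint bar above 0.034 m), for 0.2 s.
2. every foot stands flat and upright in a small bay of the tray (x of foot0 in the frame of tray between -0.094 and 0.008 m and y of foot0 in the frame of tray between -0.062 and 0.062 m and z of foot0 in the frame of tray between 0 and 0.009 m and angle between each of foot0, foot1, foot2, foot3's own z axis and vertical below 0.12 rad and linear speed of each of foot0, foot1, foot2, foot3 below 0.03 m/s and x of foot1 in the frame of tray between -0.094 and 0.008 m and y of foot1 in the frame of tray between -0.062 and 0.062 m and z of foot1 in the frame of tray between 0 and 0.009 m and x of foot2 in the frame of tray between -0.094 and 0.008 m and y of foot2 in the frame of tray between -0.062 and 0.062 m and z of foot2 in the frame of tray between 0 and 0.009 m and x of foot3 in the frame of tray between -0.094 and 0.008 m and y of foot3 in the frame of tray between -0.062 and 0.062 m and z of foot3 in the frame of tray between 0 and 0.009 m), for 0.2 s.
3. the cup is tipped (over 70 degrees) above the tray's large bay (angle between cup's own z axis and vertical above 1.22 rad and horizontal distance between cup_rim and ball_bay below 0.1 m and height (world z) of cup_rim above 0.035 m), for 0.2 s.
At the end, for the whole second after the job is handed in: Every foot present stands flat on the floor of a small bay of the tray (within 5 mm in height, tilted less than 7 degrees), every ball present lies in the large bay, the cup stands upright (within 6 degrees) on the rubber mat, the retaining bar is within 5 mm of home, and all is at rest (all of step 2 and x of ball0 in the frame of tray between 0.014 and 0.094 m and y of ball0 in the frame of tray between -0.064 and 0.064 m and z of ball0 in the frame of tray between 0 and 0.032 m and x of ball1 in the frame of tray between 0.014 and 0.094 m and y of ball1 in the frame of tray between -0.064 and 0.064 m and z of ball1 in the frame of tray between 0 and 0.032 m and x of ball2 in the frame of tray between 0.014 and 0.094 m and y of ball2 in the frame of tray between -0.064 and 0.064 m and z of ball2 in the frame of tray between 0 and 0.032 m and x of ball3 in the frame of tray between 0.014 and 0.094 m and y of ball3 in the frame of tray between -0.064 and 0.064 m and z of ball3 in the frame of tray between 0 and 0.032 m and x of ball4 in the frame of tray between 0.014 and 0.094 m and y of ball4 in the frame of tray between -0.064 and 0.064 m and z of ball4 in the frame of tray between 0 and 0.032 m and x of ball5 in the frame of tray between 0.014 and 0.094 m and y of ball5 in the frame of tray between -0.064 and 0.064 m and z of ball5 in the frame of tray between 0 and 0.032 m and angle between cup's own z axis and vertical below 0.1 rad and x of cup in the frame of mat between -0.095 and 0.095 m and y of cup in the frame of mat between -0.085 and 0.085 m and z of cup in the frame of mat between -0.002 and 0.01 m and linear speed of cup below 0.03 m/s and value of joint bar below 0.005 m); the robot touches nothing.
It fails at once if a loose bystander (clamp or screwdriver) is moved more than 4 cm (distance of any of clampfork, driver from where it was at the start of the episode above 0.04 m).
Of foot0, foot1, foot2, foot3 only 3 to 4 are there at a start; the rules pass over those that are not, and their reading is None.
Of ball0, ball1, ball2, ball3, ball4, ball5 only 4 to 6 are there at a start; the rules pass over those that are not, and their reading is None.
At some moment in a run one of cup, tray may be knocked a few centimetres aside while the robot is not near it.
It also fails if it takes over 208 s, if anything falls off the work surface, if the arm or the gripper's body presses on something with over 40 N, if the wrist force passes 120 N, or if a joint passes its speed limit or range.

## Robot

A 6-joint arm with a two-finger parallel gripper is mounted at the origin on the work surface. World frame = base frame: x ahead of the robot, y to its left, z up, the work surface at z = 0. Lengths are in mm, angles in rad, forces in N, time in s.
With the tool pointing down it reaches from about 275 to 750 mm from the base axis. Payload 10.2 kg.
Tool frame: the origin (TCP) lies midway between the tips of the shut fingers; the grasp point (between the pads) lies 19 mm behind it; z points along the fingers, y is the line along which they close (so a half turn about z gives the same grasp; the last joint's range is limited). The gripper opens to 85 mm and grips with 20 to 120 N. Pads are 22 mm wide; open, the fingers measure 114 mm over their backs; the gripper's body (76 mm by 85 mm) begins 54 mm behind the grasp point. The pads swing forward as they close: fully open they stand 13 mm farther back than shut.
Start: joints at [1.011, 0.313, 1.498, -0, 1.331, -0.223], TCP at [173.509, 495.506, 231.294] pointing down, gripper open.
Joint ranges: [-2.94, 2.94], [-0.97, 2.17], [0.19, 2.56], [-1.23, 4.37], [0.02, 3.11], [-2.88, 2.88]. Speed limits (rad/s): [2.39, 2.39, 3.01, 3.14, 3.14, 3.14].

## Interface

Orientations are given as a unit quaternion [w, x, y, z].
In Python, from rig import ctrl, capture, camera_info gives the robot as it stands.
- The arm moves only by the tool apply_moves, never from a script. Its argument "targets" is a list of rows, each a list of 3 entries, a list of its own where there are three numbers: the finger opening in mm, from 0 to 85.4, then the shift along the world's x, y, z in mm, then the turn, a rotation vector about the world's x, y, z in degrees. In form: [[grip, [dx, dy, dz], [rx, ry, rz]], ...]. A call has 1 to 20 rows; each row is the pose to reach, as a shift and turn from the pose commanded when the call began; what a row does not reach only later rows make up. A row lasts 1/10 s, in which the tool goes at most 50 mm and 8.59 degrees, less where a joint would pass 70% of its speed; a pose out of reach is approached as far as the arm can. A call with a gripper value outside its range is refused whole. The fingers move at their own pace and stop on an object; "squeeze" is the grip in N (left out, the last holds). Time passes only in rows, so rows that repeat a pose let the fingers close. It gives the time, the measured TCP pose, the force, the opening and the grip force at its end, in the units of the state.
- ctrl.sense(): the state, without advancing time (a new reading comes with each control period).
- capture(name): name is "side" or "top"; returns (picture, depth): 480x640x3 uint8, blue, green, red; 480x640 float32, mm along the optical axis (not along the pixel's ray), 0 where there is no reading.
- camera_info(name): a dict with "vfov" (degrees; the focal length in pixels is half the picture's height over the tangent of half this angle, whatever the lens; pixels are square), "cx", "cy" (the principal point, pixels), "extrinsics" (4x4, takes a point from camera to world coordinates). Camera axes: x right, y down, z forward; pixel columns grow to the right and rows downward; lengths in mm; the calibration is good to about 2 mm. A picture is of the moment at which its call begins. camera_info takes no time and is no camera call.
- ctrl.finish_job(): hands the job in; it is judged then, once.
The state is a dict: "time_s": time; "joints": joint angles; "dq": joint speeds; "tau": joint torques, N m; "eef_pos": TCP position; "ee_rot": TCP orientation; "force": force on the tool from outside, world axes, zero at the start; "wrist_torque": the same for the moment, N m; "grip_width": opening from 0.0 (shut) to 1.0 (fully open); "grip_force": force on a finger pad.
Only numpy, scipy, OpenCV 4.12 (cv2) and the standard library are available. Lean on these libraries where they do the work, as an engineer would, in place of code of your own. Each camera call takes 0.05 s, during which the arm holds its last target. There are 200 camera calls.

## Working session

There is one attempt and no reset: what is moved stays moved. The work goes in short steps, Python scripts to look and compute and a tool call to move; the robot and the scene stay as the last step left them, time stands still between calls to the robot, and variables do not carry over. Pictures are saved under pics/ and viewed, at most 14 in all, crops included, and the job is handed in when it is done.

Besides the shell and the picture viewer there is one more tool, called after "Request:" as name([rows], argument=value, ...), one row to a line, values as JSON. apply_moves: Moves the arm, as the interface text tells. Its arguments: {"type":"object","properties":{"targets":{"type":"array","items":{"type":"array"}},"squeeze":{"type":"number"}},"required":["targets"]}

```bash
mkdir -p pics; ls; cat > h.py <<'E'
import numpy as np,cv2
from rig import ctrl,capture,camera_info
def cam(n):
    i=camera_info(n); f=240/np.tan(np.radians(i['vfov'])/2); return f,i['cx'],i['cy'],np.array(i['extrinsics'])
def ray(n,u,v,z):
    f,cx,cy,T=cam(n); d=T[:3,:3]@np.array([(u-cx)/f,(v-cy)/f,1]); o=T[:3,3]; return o+d*(z-o[2])/d[2]
def proj(n,p):
    f,cx,cy,T=cam(n); q=T[:3,:3].T@(np.array(p)-T[:3,3]); return np.array([f*q[0]/q[2]+cx,f*q[1]/q[2]+cy])
def cloud(n,D):
    f,cx,cy,T=cam(n); v,u=np.mgrid[:480,:640]; P=np.stack([(u-cx)/f*D,(v-cy)/f*D,D],-1)@T[:3,:3].T+T[:3,3]; P[D==0]=np.nan; return P
E
python3 - <<'E'
from h import *
for n in('top','side'):
    p,d=capture(n); cv2.imwrite(f'pics/{n}0.png',p); np.save(f'{n}0.npy',d); i=camera_info(n); print(n,i,(d>0).mean())
s=ctrl.sense(); print(s)
E
```

```text
pics
top {'vfov': 57.94473914771935, 'cx': 317.09342753620666, 'cy': 243.52138641070522, 'extrinsics': array([[ 3.96813631e-03, -9.82005489e-01,  1.88810683e-01,
         2.42435891e+02],
       [-9.99954786e-01, -2.26494191e-03,  9.23555530e-03,
         1.26551381e+01],
       [-8.64172076e-03, -1.88838794e-01, -9.81970076e-01,
         1.09126046e+03],
       [ 0.00000000e+00,  0.00000000e+00,  0.00000000e+00,
         1.00000000e+00]])} 0.99615234375
side {'vfov': 42.05855318534018, 'cx': 332.7415502149327, 'cy': 242.91458065912443, 'extrinsics': array([[ 9.59653743e-01, -1.32414807e-01,  2.48054453e-01,
         4.33049655e+01],
       [-2.81067179e-01, -4.77204901e-01,  8.32632406e-01,
        -1.34178122e+03],
       [ 8.11994162e-03, -8.68758771e-01, -4.95168925e-01,
         9.06634973e+02],
       [ 0.00000000e+00,  0.00000000e+00,  0.00000000e+00,
         1.00000000e+00]])} 0.99435546875
{'time_s': 0.1, 'joints': array([ 1.01060260e+00,  3.13383361e-01,  1.49831897e+00,  7.17598807e-07,
        1.33099054e+00, -2.23421118e-01]), 'dq': array([ 0.00019596, -0.0012558 , -0.0035019 , -0.0003262 ,  0.00157787,
        0.00016179]), 'tau': array([ 1.72636264e-03, -4.12904084e+01, -2.60136974e+01, -2.48014785e-04,
        3.11577387e-03,  1.02320874e-05]), 'eef_pos': array([173.38879734, 495.31705251, 230.8136333 ]), 'ee_rot': array([-2.10384641e-04,  1.67591755e-01,  9.85856329e-01, -5.08284570e-04]), 'force': array([ 0.13696106, -0.14056873,  0.45119053]), 'wrist_torque': array([-0.00463293, -0.02012813, -0.01658596]), 'grip_force': 0.0, 'grip_width': 0.9971630597262144}
```

View pics/top0.png

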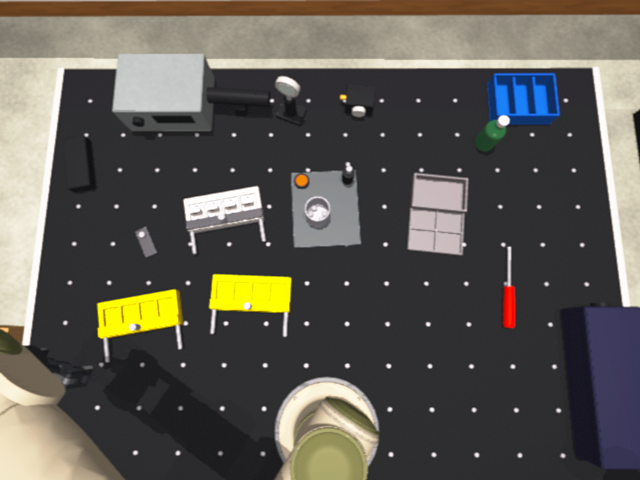

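View pics/side0.png

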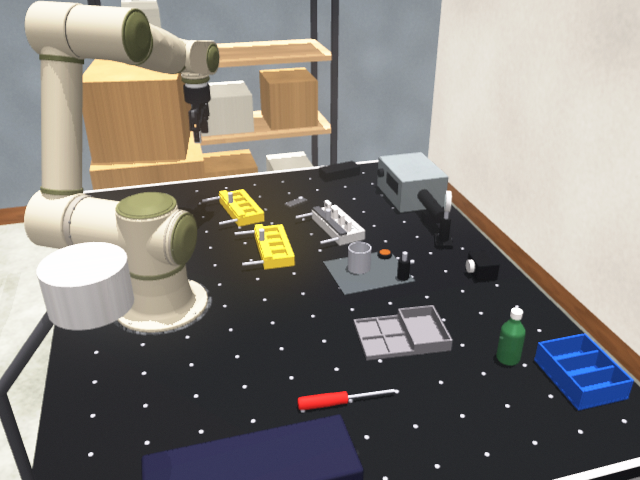

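The top view shows these candidates. Mould: aluminium block at (224,208), versus yellow ones at (250,293) and (140,313). Tray: grey one at (437,215), versus blue at (523,98). Cup: only the steel one at (317,210). I choose the aluminium block, the grey tray and the steel cup. The side view shows the same, with the mould at (338,222), cup at (360,258) and tray at (402,333). Next is a close crop to check the choice.

```bash
python3 - <<'E'
from h import *
p=cv2.imread('pics/top0.png'); a=cv2.resize(p[155:265,170:300],None,fx=6,fy=6,interpolation=cv2.INTER_CUBIC)[:300*2]
b=cv2.resize(p[160:265,280:480],None,fx=4,fy=4,interpolation=cv2.INTER_CUBIC)
cv2.imwrite('pics/m.png',a[:600,:800]); cv2.imwrite('pics/t.png',b[:600,:800])
P=cloud('top',np.load('top0.npy'))
for u,v in[(224,190),(221,215),(235,214),(224,207),(300,235),(317,210),(437,193),(437,235)]: print((u,v),P[v,u].round(1))
E
```

```text
(224, 190) [593.9 267.6   3.7]
(221, 215) [508.1 255.7  73.5]
(235, 214) [519.3 228.5  40.5]
(224, 207) [539.7 258.9  32.4]
(300, 235) [473.1  66.7   6.4]
(317, 210) [539.9  23.5   4.5]
(437, 193) [ 585. -288.    8.]
(437, 235) [ 472.8 -281.6   11.7]
```

View pics/m.png

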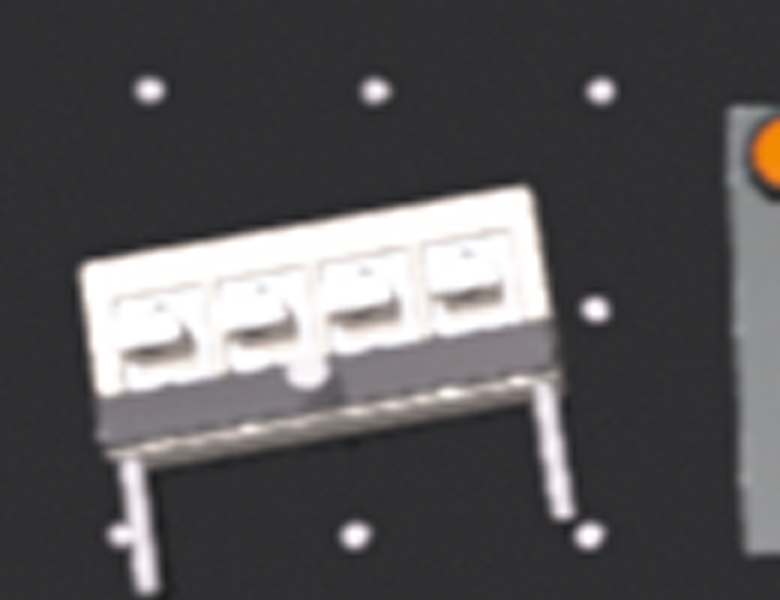

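View pics/t.png

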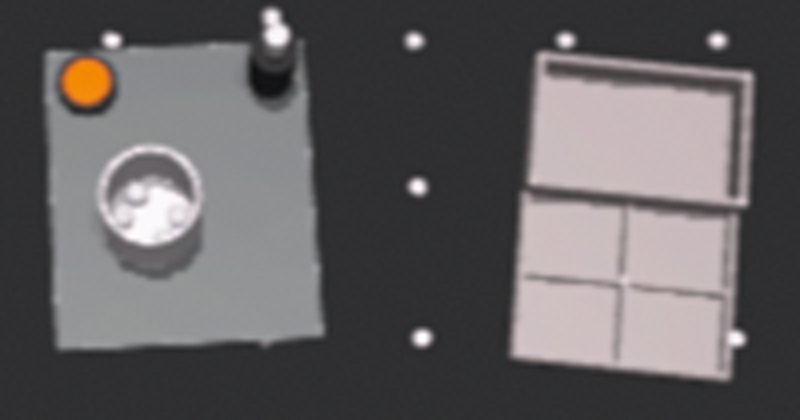

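The crops confirm it: aluminium mould with four feet and a dark bar (knob near (221,217)), a cup with balls on the mat, and a grey tray with its large bay toward +x. Measuring now.

```bash
cat >> h.py <<'E'
def frame2(n,pix,mod,z):
    """fit rigid 2D (x,y,yaw) of model points mod to rays of pix at heights z"""
    W=np.array([ray(n,*p,zz)[:2] for p,zz in zip(pix,z)]); M=np.array(mod,float)
    w=W-W.mean(0); m=M-M.mean(0); yaw=np.arctan2((m[:,0]*w[:,1]-m[:,1]*w[:,0]).sum(),(m*w).sum())
    R=np.array([[np.cos(yaw),-np.sin(yaw)],[np.sin(yaw),np.cos(yaw)]]); t=W.mean(0)-R@M.mean(0)
    return t,yaw,np.abs(W-(M@R.T+t)).max()
E
python3 - <<'E'
from h import *
a=lambda L:[(170+(x+.5)/6-.5,155+(y+.5)/6-.5) for x,y in L]
b=lambda L:[(280+(x+.5)/4-.5,160+(y+.5)/4-.5) for x,y in L]
# mould: top edge corners at z30, bar outer corners z39, +bar inner end
t,y,e=frame2('top',a([(80,262),(530,186),(98,440),(558,368)]),[(42,95),(42,-95),(-40,95),(-40,-95)],[30,30,39,39])
print('mould',t.round(1),np.degrees(y).round(2),e.round(1))
R=lambda y:np.array([[np.cos(y),-np.sin(y)],[np.sin(y),np.cos(y)]])
for k in(-66,-22,22,66): print(k,(t+R(y)@[0,k]).round(1))
print('knob pred',(t+R(y)@[-32,0]).round(1),'meas',ray('top',*a([(308,368)])[0],71).round(1))
print('ribs meas',[ray('top',*q,62)[:2].round(1) for q in a([(153,325),(258,305),(362,290),(467,270)])])
t,y,e=frame2('top',b([(537,53),(753,72),(748,206),(730,380),(511,357)]),[(98,68),(98,-68),(12,-68),(-98,-68),(-98,68)],[30,30,30,12,12])
print('tray',t.round(1),np.degrees(y).round(2),e.round(1))
for q in[(-15,-33),(-15,33),(-69,-33),(-69,33),(54,0)]: print(q,(t+R(y)@q).round(1))
t,y,e=frame2('top',b([(44,52),(302,42),(323,336),(58,349)]),[(100,85),(100,-85),(-100,-85),(-100,85)],[4]*4)
print('mat',t.round(1),np.degrees(y).round(2),e.round(1))
print('cup',ray('top',*b([(150,195)])[0],69).round(1))
# height-based check
P=cloud('top',np.load('top0.npy'))
s=P[170:260,175:275].reshape(-1,3); s=s[(s[:,2]>52)&(s[:,2]<90)]; print(len(s))
c=P[190:230,300:335].reshape(-1,3); c=c[c[:,2]>50]; print('cup depth',((c.min(0)+c.max(0))/2).round(1))
E
```

```text
mould [538.8 262.3] 9.86 2.4
-66 [550.1 197.3]
-22 [542.6 240.6]
22 [535. 284.]
66 [527.5 327.3]
knob pred [507.3 256.8] meas [506.4 256.4  71. ]
ribs meas [array([526.8, 323.1]), array([535.4, 280.3]), array([541.8, 237.8]), array([550.4, 194.9])]
tray [ 527.2 -284.1] -5.93 1.6
(-15, -33) [ 508.8 -315.4]
(-15, 33) [ 515.6 -249.8]
(-69, -33) [ 455.1 -309.8]
(-69, 33) [ 461.9 -244.2]
(54, 0) [ 580.9 -289.7]
mat [546.2   2.7] 3.05 1.7
cup [526.3  22.5  69. ]
316
cup depth [525.6  21.6  62.5]
```

Request:
apply_moves([
  [45,[60,-40,0],[0,0,8]],
  [45,[330,-235,0],[0,0,29]],
  [45,[330,-235,0],[0,0,29]],
  [45,[333,-238,0],[0,0,29]],
  [45,[333,-238,-50],[0,0,29]],
  [45,[333,-238,-100],[0,0,29]],
  [45,[333,-238,-100],[0,0,29]],
  [45,[333,-238,-100],[0,0,29]],
  [45,[333,-238,-100],[0,0,29]],
  [45,[333,-238,-120],[0,0,29]],
  [45,[333,-238,-120],[0,0,29]],
  [45,[333,-238,-120],[0,0,29]],
], squeeze=40)

```text
time_s: 1.3
eef_pos: [506.2, 257.8, 111.6]
ee_rot: [-0.0, -0.085, 0.996, 0.0]
force: [0.0, -0.1, -0.3]
grip_width: 0.529
grip_force: 0.0
```

Request:
apply_moves([
  [45,[1,-1,-35],[0,0,0]],
  [45,[1,-1,-65],[0,0,0]],
  [45,[1,-1,-65],[0,0,0]],
  [45,[1,-1,-65],[0,0,0]],
  [8,[1,-1,-65],[0,0,0]],
  [8,[1,-1,-65],[0,0,0]],
  [8,[1,-1,-65],[0,0,0]],
  [8,[1,-1,-65],[0,0,0]],
  [8,[1,-1,-65],[0,0,0]],
  [8,[1,-1,-65],[0,0,0]],
])

```text
time_s: 2.3
eef_pos: [508.1, 257.9, 48.3]
ee_rot: [0.002, -0.085, 0.996, 0.001]
force: [-1.4, 6.4, 5.3]
grip_width: 0.17
grip_force: 39.1
```

Request:
apply_moves([
  [8,[-8,-1.4,0],[0,0,0]],
  [8,[-16,-2.8,0],[0,0,0]],
  [8,[-24,-4.2,0],[0,0,0]],
  [8,[-32,-5.6,0],[0,0,0]],
  [8,[-38,-6.6,0],[0,0,0]],
  [8,[-41,-7.1,0],[0,0,0]],
  [8,[-41,-7.1,0],[0,0,0]],
  [8,[-41,-7.1,0],[0,0,0]],
  [8,[-41,-7.1,0],[0,0,0]],
])

```text
time_s: 3.2
eef_pos: [468.8, 250.6, 48.3]
ee_rot: [0.004, -0.084, 0.996, 0.001]
force: [5.2, 7.4, 4.1]
grip_width: 0.169
grip_force: 39.7
```

Request:
apply_moves([
  [45,[0,0,0],[0,0,0]],
  [45,[0,0,0],[0,0,0]],
  [45,[0,0,0],[0,0,0]],
  [45,[0,0,40],[0,0,0]],
  [45,[0,0,80],[0,0,0]],
  [45,[80,-55,80],[0,0,-45]],
  [45,[81,-54,80],[0,0,-90]],
  [45,[81,-54,80],[0,0,-90]],
  [45,[81,-54,80],[0,0,-90]],
  [45,[81,-54,80],[0,0,-90]],
  [45,[81,-54,80],[0,0,-90]],
  [45,[81,-54,80],[0,0,-90]],
  [45,[81,-54,80],[0,0,-90]],
  [45,[81,-54,80],[0,0,-90]],
  [45,[81,-54,80],[0,0,-90]],
  [45,[81,-54,80],[0,0,-90]],
  [45,[81,-54,80],[0,0,-90]],
])

```text
time_s: 4.9
eef_pos: [547.3, 195.3, 126.2]
ee_rot: [-0.0, 0.645, 0.764, -0.0]
force: [0.5, -0.3, 0.6]
grip_width: 0.524
grip_force: 0.0
```

```bash
python3 - <<'E'
from h import *
p,d=capture('side'); cv2.imwrite('pics/s1.png',cv2.resize(p[170:300,260:430],None,fx=4,fy=4,interpolation=cv2.INTER_CUBIC))
E
```

```text
(no output)
```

View pics/s1.png

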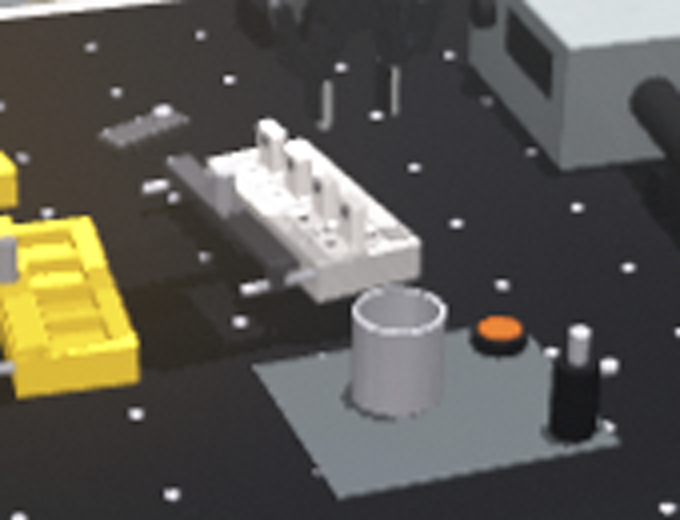

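The side crop shows the bar fully out (knob at crop (222,190)), four feet in the cavities, and the cup upright. Grasping the first foot.

Request:
apply_moves([
  [40,[3.5,3,-45],[0,0,0]],
  [40,[3.5,3,-80],[0,0,0]],
  [40,[3.5,3,-90],[0,0,0]],
  [40,[3.5,3,-90],[0,0,0]],
  [4,[3.5,3,-90],[0,0,0]],
  [4,[3.5,3,-90],[0,0,0]],
  [4,[3.5,3,-90],[0,0,0]],
  [4,[3.5,3,-90],[0,0,0]],
  [4,[3.5,3,-90],[0,0,0]],
  [4,[3.5,3,-90],[0,0,0]],
])

```text
time_s: 5.95
eef_pos: [550.1, 198.3, 38.1]
ee_rot: [-0.0, 0.644, 0.765, -0.001]
force: [-9.7, -1.9, 8.2]
grip_width: 0.13
grip_force: 42.2
```

Request:
apply_moves([
  [4,[-1,-0.5,2],[0,0,0]],
  [4,[-1.5,-0.5,10],[0,0,0]],
  [4,[-1.5,-0.5,20],[0,0,0]],
  [4,[-1.5,-0.5,40],[0,0,0]],
  [4,[-1.5,-0.5,80],[0,0,0]],
  [4,[-1.5,-0.5,110],[0,0,0]],
  [4,[-1.5,-0.5,110],[0,0,0]],
  [4,[-1.5,-0.5,110],[0,0,0]],
])

```text
time_s: 6.75
eef_pos: [549.8, 197.9, 147.3]
ee_rot: [0.001, 0.645, 0.764, 0.001]
force: [0.9, -1.0, -0.3]
grip_width: 0.133
grip_force: 40.9
```

```bash
python3 - <<'E'
from h import *
s=ctrl.sense(); print(s['eef_pos'],s['joints'])
p,d=capture('side'); cv2.imwrite('pics/s2.png',cv2.resize(p[130:260,260:430],None,fx=4,fy=4,interpolation=cv2.INTER_CUBIC))
E
```

```text
[549.76970579 197.92372163 147.28432453] [ 1.45195705e-01  5.14501931e-01  1.42823743e+00 -1.23361768e-05
  1.19692673e+00 -2.41637250e-02]
```

View pics/s2.png

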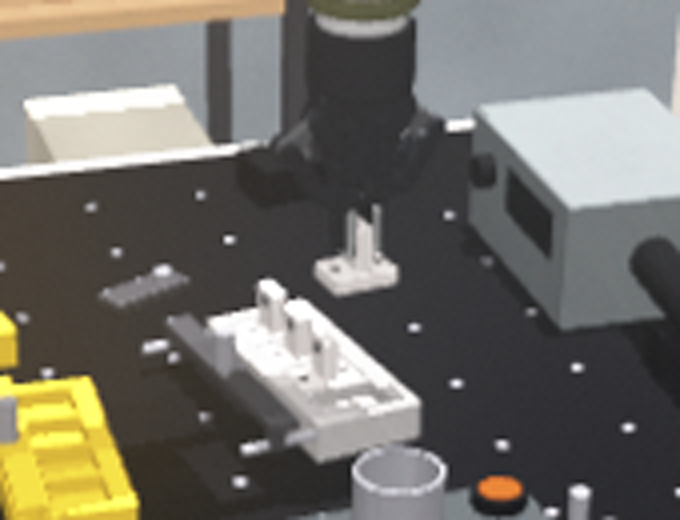

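The foot is held upright at crop (357,275). Next I check the tray for drift, then carry the foot over.

```bash
cat >> h.py <<'E'
def tray(p,save=None):
    r=(slice(140,300),slice(365,500)); q=p[r].astype(int); m=((q.min(2)>95)).astype(np.uint8)*255
    m=cv2.morphologyEx(cv2.morphologyEx(m,cv2.MORPH_CLOSE,np.ones((7,7))),cv2.MORPH_OPEN,np.ones((9,9)))
    c=max(cv2.findContours(m,cv2.RETR_EXTERNAL,cv2.CHAIN_APPROX_NONE)[0],key=cv2.contourArea)
    x=cv2.minAreaRect(c); return np.array(x[0])+[365,140],x[1],x[2],cv2.contourArea(c)
E
python3 - <<'E'
from h import *
print(tray(cv2.imread('pics/top0.png')))
p,d=capture('top'); cv2.imwrite('pics/top1.png',p); print(tray(p))
E
```

```text
(array([437.6894989 , 213.32082367]), (56.092674255371094, 78.3998031616211), 4.969740867614746, 4154.5)
(array([437.67422485, 213.30065918]), (56.05161666870117, 78.31285095214844), 4.899092674255371, 4137.5)
```

Request:
apply_moves([
  [4,[-34,-447.5,0],[0,0,75]],
  [4,[-34,-447.5,0],[0,0,75]],
  [4,[-34,-447.5,0],[0,0,75]],
  [4,[-34,-447.5,0],[0,0,75]],
  [4,[-34,-447.5,0],[0,0,75]],
  [4,[-34,-447.5,0],[0,0,75]],
  [4,[-34,-447.5,0],[0,0,75]],
  [4,[-34,-447.5,0],[0,0,75]],
  [4,[-34,-447.5,0],[0,0,75]],
  [4,[-34,-447.5,0],[0,0,75]],
  [4,[-34,-447.5,0],[0,0,75]],
  [4,[-34,-447.5,0],[0,0,75]],
  [4,[-34,-447.5,-50],[0,0,75]],
  [4,[-34,-447.5,-80],[0,0,75]],
  [4,[-34,-447.5,-80],[0,0,75]],
  [4,[-34,-447.5,-80],[0,0,75]],
])

```text
time_s: 8.45
eef_pos: [516.0, -248.8, 67.0]
ee_rot: [0.0, 0.046, 0.999, 0.0]
force: [-0.0, -0.6, -0.2]
grip_width: 0.13
grip_force: 40.9
```

```bash
python3 - <<'E'
from h import *
p,d=capture('side'); cv2.imwrite('pics/s3.png',cv2.resize(p[220:370,310:480],None,fx=4,fy=4,interpolation=cv2.INTER_CUBIC))
E
```

```text
(no output)
```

View pics/s3.png

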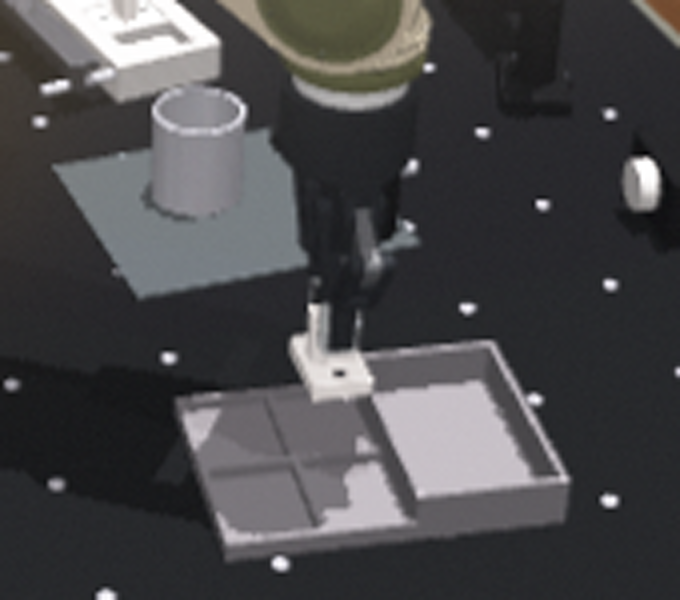

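The foot hovers over the upper-right small bay, at crop (335,375). Lowering it.

Request:
apply_moves([
  [4,[0,-1,-20],[0,0,0]],
  [4,[0,-1,-34],[0,0,0]],
  [4,[0,-1,-38],[0,0,0]],
  [4,[0,-1,-40],[0,0,0]],
  [4,[0,-1,-40],[0,0,0]],
])

```text
time_s: 9.0
eef_pos: [515.8, -250.7, 26.8]
ee_rot: [0.0, 0.046, 0.999, -0.0]
force: [-0.5, -0.4, -1.1]
grip_width: 0.128
grip_force: 40.9
```

Request:
apply_moves([
  [4,[0,0,-1.5],[0,0,0]],
  [4,[0,0,-1.5],[0,0,0]],
  [30,[0,0,-1],[0,0,0]],
  [30,[0,0,-1],[0,0,0]],
  [30,[0,0,0],[0,0,0]],
  [30,[0,0,50],[0,0,0]],
  [30,[0,0,94],[0,0,0]],
  [40,[26.5,492.5,94],[0,0,-75]],
  [40,[26.5,492.5,94],[0,0,-75]],
  [40,[26.5,492.5,94],[0,0,-75]],
  [40,[26.5,492.5,94],[0,0,-75]],
  [40,[26.5,492.5,94],[0,0,-75]],
  [40,[26.5,492.5,94],[0,0,-75]],
  [40,[26.5,492.5,94],[0,0,-75]],
  [40,[26.5,492.5,94],[0,0,-75]],
  [40,[26.5,492.5,94],[0,0,-75]],
  [40,[26.5,492.5,94],[0,0,-75]],
  [40,[26.5,492.5,94],[0,0,-75]],
  [40,[26.5,492.5,94],[0,0,-75]],
  [40,[26.5,492.5,94],[0,0,-75]],
])

```text
time_s: 11.0
eef_pos: [541.8, 242.0, 120.1]
ee_rot: [-0.0, 0.644, 0.765, -0.0]
force: [-0.6, -0.3, 0.5]
grip_width: 0.472
grip_force: 0.0
```

```bash
python3 - <<'E'
from h import *
p,d=capture('top'); cv2.imwrite('pics/top2.png',p); print(tray(p))
P,_=capture('side');a=cv2.resize(P[290:370,345:460],None,fx=3,fy=3); b=cv2.resize(p[155:265,400:480],None,fx=3,fy=3)
o=np.zeros((340,620,3),np.uint8); o[:240,:345]=a; o[:330,350:590]=b; cv2.imwrite('pics/c2.png',o)
E
```

```text
(array([437.67422485, 213.30065918]), (56.05161666870117, 78.31285095214844), 4.899092674255371, 4138.5)
```

View pics/c2.png

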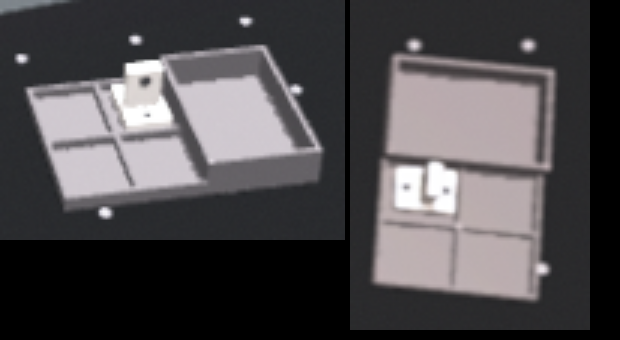

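The first foot stands flat in its bay: side part (143,105), top part (427,187). It sits slightly toward −y, so I'll shift the next placements +2 mm in y.

Request:
apply_moves([
  [40,[0,0,-45],[0,0,0]],
  [40,[0,0,-75],[0,0,0]],
  [40,[0,0,-84],[0,0,0]],
  [40,[0,0,-84],[0,0,0]],
  [4,[0,0,-84],[0,0,0]],
  [4,[0,0,-84],[0,0,0]],
  [4,[0,0,-84],[0,0,0]],
  [4,[0,0,-84],[0,0,0]],
  [4,[0,0,-84],[0,0,0]],
  [4,[0,0,-82],[0,0,0]],
  [4,[0,0,-74],[0,0,0]],
  [4,[0,0,-64],[0,0,0]],
  [4,[0,0,-40],[0,0,0]],
  [4,[0,0,0],[0,0,0]],
  [4,[0,0,25],[0,0,0]],
  [4,[0,0,25],[0,0,0]],
])

```text
time_s: 12.7
eef_pos: [544.0, 242.4, 150.4]
ee_rot: [0.003, 0.645, 0.764, 0.004]
force: [-0.2, 0.1, -0.4]
grip_width: 0.13
grip_force: 40.9
```

```bash
python3 - <<'E'
from h import *
s=ctrl.sense(); print(s['eef_pos'],s['ee_rot'],s['grip_width'])
p,d=capture('side'); cv2.imwrite('pics/s4.png',cv2.resize(p[150:250,290:400],None,fx=4,fy=4,interpolation=cv2.INTER_CUBIC))
s=ctrl.sense(); print(s['eef_pos'],s['ee_rot'],s['force'])
E
```

```text
[544.01989167 242.40955515 150.41984438] [0.00272146 0.64473955 0.76438896 0.00360961] 0.13006972162929983
[542.99894041 242.14486652 147.81197021] [0.00150083 0.64476843 0.76437396 0.00196728] [-0.07652885  0.17466785 -2.57572824]
```

View pics/s4.png

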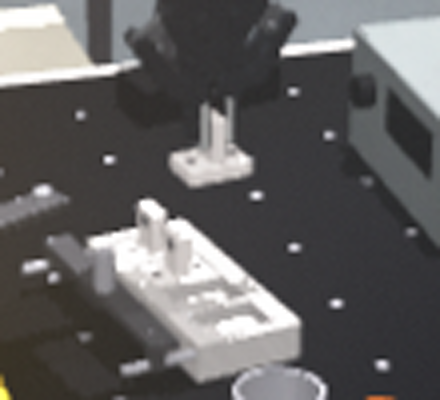

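The second foot is held upright at crop (210,165).

Request:
apply_moves([
  [4,[-80,-484,0],[0,0,75]],
  [4,[-80,-484,0],[0,0,75]],
  [4,[-80,-484,0],[0,0,75]],
  [4,[-80,-484,0],[0,0,75]],
  [4,[-80,-484,0],[0,0,75]],
  [4,[-80,-484,0],[0,0,75]],
  [4,[-80,-484,0],[0,0,75]],
  [4,[-80,-484,0],[0,0,75]],
  [4,[-80,-484,0],[0,0,75]],
  [4,[-80,-484,0],[0,0,75]],
  [4,[-80,-484,0],[0,0,75]],
  [4,[-80,-484,0],[0,0,75]],
  [4,[-80,-484,-40],[0,0,75]],
  [4,[-80,-484,-60],[0,0,75]],
  [4,[-80,-484,-60],[0,0,75]],
])

```text
time_s: 14.25
eef_pos: [460.7, -240.4, 82.5]
ee_rot: [-0.002, 0.046, 0.999, 0.002]
force: [-0.2, -0.1, 0.5]
grip_width: 0.131
grip_force: 40.9
```

```bash
cat >> h.py <<'E'
def chk(tag):
    "tray corner check in the side view: correlation shift of the visible tray region from the first picture"
    a=cv2.cvtColor(cv2.imread('pics/side0.png'),cv2.COLOR_BGR2GRAY); p,_=capture('side'); cv2.imwrite(f'pics/side_{tag}.png',p)
    g=cv2.cvtColor(p,cv2.COLOR_BGR2GRAY)
    for nm,(y0,y1,x0,x1) in dict(trayR=(335,356,425,458),trayB=(340,362,350,400),cup=(240,276,345,375)).items():
        r=cv2.matchTemplate(g[y0-25:y1+25,x0-25:x1+25],a[y0:y1,x0:x1],cv2.TM_CCOEFF_NORMED); _,s,_,l=cv2.minMaxLoc(r); print(nm,l[0]-25,l[1]-25,round(s,2))
    return p
E
python3 -c "
from h import *
chk('2')
print(ctrl.sense()['eef_pos'])"
```

```text
trayR 0 0 1.0
trayB 0 0 0.96
cup -10 19 0.35
[ 461.57702603 -241.12149029   84.41599584]
```

Request:
apply_moves([
  [4,[0,0,-35],[0,0,0]],
  [4,[0,0,-52],[0,0,0]],
  [4,[0,0,-58],[0,0,0]],
  [4,[0,0,-60.5],[0,0,0]],
  [4,[0,0,-61],[0,0,0]],
  [4,[0,0,-61],[0,0,0]],
  [30,[0,0,-61],[0,0,0]],
  [30,[0,0,-60],[0,0,0]],
  [30,[0,0,-60],[0,0,0]],
  [30,[0,0,-10],[0,0,0]],
  [30,[0,0,35],[0,0,0]],
])

```text
time_s: 15.4
eef_pos: [461.6, -241.9, 121.3]
ee_rot: [-0.001, 0.046, 0.999, 0.001]
force: [1.3, -0.8, 0.0]
grip_width: 0.353
grip_force: 0.0
```

Request:
apply_moves([
  [40,[72.5,527.5,0],[0,0,-75]],
  [40,[72.5,527.5,0],[0,0,-75]],
  [40,[72.5,527.5,0],[0,0,-75]],
  [40,[72.5,527.5,0],[0,0,-75]],
  [40,[72.5,527.5,0],[0,0,-75]],
  [40,[72.5,527.5,0],[0,0,-75]],
  [40,[72.5,527.5,0],[0,0,-75]],
  [40,[72.5,527.5,0],[0,0,-75]],
  [40,[72.5,527.5,0],[0,0,-75]],
  [40,[72.5,527.5,0],[0,0,-75]],
  [40,[72.5,527.5,0],[0,0,-75]],
  [40,[72.5,527.5,0],[0,0,-75]],
  [40,[72.5,527.5,0],[0,0,-75]],
  [40,[72.5,527.5,0],[0,0,-75]],
  [40,[72.5,527.5,0],[0,0,-75]],
])

```text
time_s: 16.9
eef_pos: [534.6, 284.5, 120.3]
ee_rot: [-0.0, 0.645, 0.764, -0.0]
force: [0.0, -0.2, 0.2]
grip_width: 0.468
grip_force: 0.0
```

```bash
python3 - <<'E'
from h import *
p,d=capture('top'); print(tray(p)); 
P=chk('3');a=cv2.resize(P[290:370,345:460],None,fx=3,fy=3); b=cv2.resize(p[155:265,400:480],None,fx=3,fy=3)
o=np.zeros((340,620,3),np.uint8); o[:240,:345]=a; o[:330,350:590]=b; cv2.imwrite('pics/c3.png',o)
E
```

```text
(array([437.67422485, 213.30065918]), (56.05161666870117, 78.31285095214844), 4.899092674255371, 4135.5)
trayR 0 0 1.0
trayB 0 0 1.0
cup 0 0 1.0
```

View pics/c3.png

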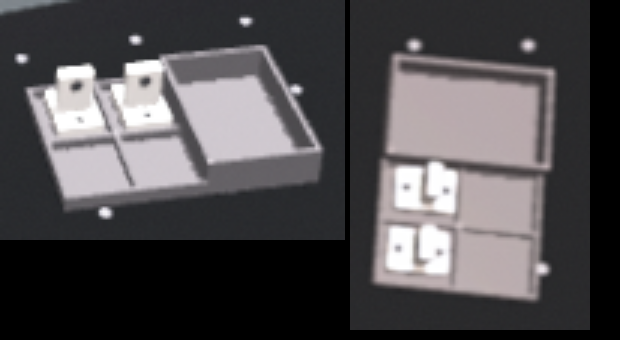

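Both feet stand flat, at top part (427,187) and (420,248). Taking the third foot.

Request:
apply_moves([
  [40,[0,0.5,-45],[0,0,0]],
  [40,[0,0.5,-75],[0,0,0]],
  [40,[0,0.5,-84],[0,0,0]],
  [40,[0,0.5,-84],[0,0,0]],
  [4,[0,0.5,-84],[0,0,0]],
  [4,[0,0.5,-84],[0,0,0]],
  [4,[0,0.5,-84],[0,0,0]],
  [4,[0,0.5,-84],[0,0,0]],
  [4,[0,0.5,-84],[0,0,0]],
  [4,[0,0.5,-82],[0,0,0]],
  [4,[0,0.5,-74],[0,0,0]],
  [4,[0,0.5,-64],[0,0,0]],
  [4,[0,0.5,-40],[0,0,0]],
  [4,[0,0.5,0],[0,0,0]],
  [4,[0,0.5,25],[0,0,0]],
  [4,[0,0.5,25],[0,0,0]],
  [4,[0,0.5,25],[0,0,0]],
])

```text
time_s: 18.7
eef_pos: [535.0, 286.0, 146.3]
ee_rot: [0.001, 0.645, 0.764, 0.001]
force: [-0.2, 0.7, -0.4]
grip_width: 0.13
grip_force: 41.0
```

Request:
apply_moves([
  [4,[-25.5,-599.5,0],[0,0,75]],
  [4,[-25.5,-599.5,0],[0,0,75]],
  [4,[-25.5,-599.5,0],[0,0,75]],
  [4,[-25.5,-599.5,0],[0,0,75]],
  [4,[-25.5,-599.5,0],[0,0,75]],
  [4,[-25.5,-599.5,0],[0,0,75]],
  [4,[-25.5,-599.5,0],[0,0,75]],
  [4,[-25.5,-599.5,0],[0,0,75]],
  [4,[-25.5,-599.5,0],[0,0,75]],
  [4,[-25.5,-599.5,0],[0,0,75]],
  [4,[-25.5,-599.5,0],[0,0,75]],
  [4,[-25.5,-599.5,0],[0,0,75]],
  [4,[-25.5,-599.5,0],[0,0,75]],
  [4,[-25.5,-599.5,-30],[0,0,75]],
  [4,[-25.5,-599.5,-30],[0,0,75]],
  [4,[-25.5,-599.5,-30],[0,0,75]],
])

```text
time_s: 20.3
eef_pos: [508.8, -312.9, 114.9]
ee_rot: [-0.001, 0.046, 0.999, 0.001]
force: [0.3, 0.3, 0.1]
grip_width: 0.129
grip_force: 41.0
```

```bash
python3 -c "
from h import *
chk('4')
print(ctrl.sense()['eef_pos'])"
```

```text
trayR 0 0 1.0
trayB 0 1 0.9
cup 0 0 1.0
[ 509.32965601 -312.98580726  115.88025834]
```

Request:
apply_moves([
  [4,[0,0,-40],[0,0,0]],
  [4,[0,0,-70],[0,0,0]],
  [4,[0,0,-84],[0,0,0]],
  [4,[0,0,-89],[0,0,0]],
  [4,[0,0,-91],[0,0,0]],
  [4,[0,0,-91],[0,0,0]],
  [4,[0,0,-91],[0,0,0]],
  [30,[0,0,-91],[0,0,0]],
  [30,[0,0,-90],[0,0,0]],
  [30,[0,0,-90],[0,0,0]],
  [30,[0,0,-40],[0,0,0]],
  [30,[0,0,5],[0,0,0]],
])

```text
time_s: 21.55
eef_pos: [508.6, -313.3, 121.1]
ee_rot: [-0.001, 0.046, 0.999, 0.001]
force: [0.6, -0.3, 0.9]
grip_width: 0.354
grip_force: 0.0
```

Request:
apply_moves([
  [40,[18,642,0],[0,0,-75]],
  [40,[18,642,0],[0,0,-75]],
  [40,[18,642,0],[0,0,-75]],
  [40,[18,642,0],[0,0,-75]],
  [40,[18,642,0],[0,0,-75]],
  [40,[18,642,0],[0,0,-75]],
  [40,[18,642,0],[0,0,-75]],
  [40,[18,642,0],[0,0,-75]],
  [40,[18,642,0],[0,0,-75]],
  [40,[18,642,0],[0,0,-75]],
  [40,[18,642,0],[0,0,-75]],
  [40,[18,642,0],[0,0,-75]],
  [40,[18,642,0],[0,0,-75]],
  [40,[18,642,0],[0,0,-75]],
  [40,[18,642,0],[0,0,-75]],
  [40,[18,642,0],[0,0,-75]],
  [40,[18,642,0],[0,0,-75]],
])

```text
time_s: 23.25
eef_pos: [527.2, 327.3, 120.3]
ee_rot: [0.0, 0.645, 0.764, -0.0]
force: [0.4, -0.2, -0.3]
grip_width: 0.468
grip_force: 0.0
```

Request:
apply_moves([
  [40,[0,0.5,-45],[0,0,0]],
  [40,[0,0.5,-75],[0,0,0]],
  [40,[0,0.5,-84],[0,0,0]],
  [40,[0,0.5,-84],[0,0,0]],
  [4,[0,0.5,-84],[0,0,0]],
  [4,[0,0.5,-84],[0,0,0]],
  [4,[0,0.5,-84],[0,0,0]],
  [4,[0,0.5,-84],[0,0,0]],
  [4,[0,0.5,-84],[0,0,0]],
  [4,[0,0.5,-82],[0,0,0]],
  [4,[0,0.5,-74],[0,0,0]],
  [4,[0,0.5,-64],[0,0,0]],
  [4,[0,0.5,-40],[0,0,0]],
  [4,[0,0.5,0],[0,0,0]],
  [4,[0,0.5,25],[0,0,0]],
  [4,[0,0.5,25],[0,0,0]],
  [4,[0,0.5,25],[0,0,0]],
])

```text
time_s: 24.95
eef_pos: [527.6, 329.0, 146.5]
ee_rot: [0.001, 0.645, 0.764, 0.001]
force: [-0.4, -0.6, -1.5]
grip_width: 0.13
grip_force: 41.2
```

```bash
python3 - <<'E'
from h import *
p,d=capture('top'); print(tray(p)); 
P=chk('5');a=cv2.resize(P[290:370,345:460],None,fx=3,fy=3); b=cv2.resize(p[155:265,400:480],None,fx=3,fy=3); c=cv2.resize(P[140:240,290:380],None,fx=2,fy=2)
o=np.zeros((450,620,3),np.uint8); o[:240,:345]=a; o[:330,350:590]=b; o[245:445,:180]=c; cv2.imwrite('pics/c4.png',o); print(ctrl.sense()['eef_pos'])
E
```

```text
(array([437.68966675, 213.22413635]), (56.05570602416992, 78.06275177001953), 4.763641834259033, 4130.0)
trayR 0 0 1.0
trayB 0 0 0.99
cup 0 0 1.0
[526.82347455 328.72552674 144.67729763]
```

View pics/c4.png

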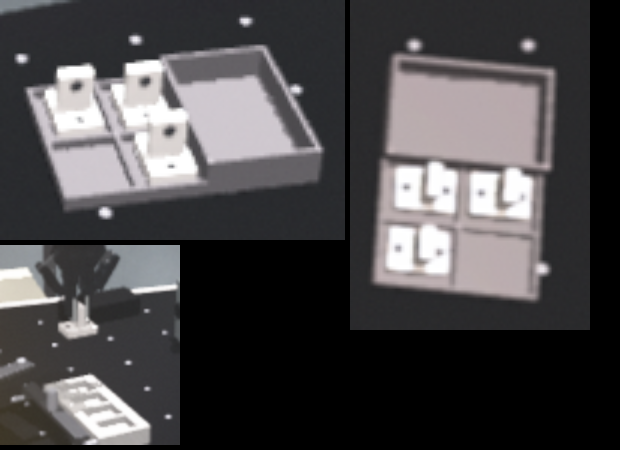

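Three feet are flat in their bays, the fourth is held at crop (78,325) and the mould is empty. On to the last bay, which is empty at top part (495,262).

Request:
apply_moves([
  [4,[-72,-637,0],[0,0,75]],
  [4,[-72,-637,0],[0,0,75]],
  [4,[-72,-637,0],[0,0,75]],
  [4,[-72,-637,0],[0,0,75]],
  [4,[-72,-637,0],[0,0,75]],
  [4,[-72,-637,0],[0,0,75]],
  [4,[-72,-637,0],[0,0,75]],
  [4,[-72,-637,0],[0,0,75]],
  [4,[-72,-637,0],[0,0,75]],
  [4,[-72,-637,0],[0,0,75]],
  [4,[-72,-637,0],[0,0,75]],
  [4,[-72,-637,0],[0,0,75]],
  [4,[-72,-637,0],[0,0,75]],
  [4,[-72,-637,0],[0,0,75]],
  [4,[-72,-637,-30],[0,0,75]],
  [4,[-72,-637,-30],[0,0,75]],
  [4,[-72,-637,-30],[0,0,75]],
])

```text
time_s: 26.75
eef_pos: [454.8, -307.5, 115.0]
ee_rot: [-0.001, 0.046, 0.999, 0.001]
force: [0.6, -0.6, -0.7]
grip_width: 0.134
grip_force: 41.2
```

```bash
python3 -c "
from h import *
chk('6')
print(ctrl.sense()['eef_pos'])"
```

```text
trayR 0 0 1.0
trayB 0 0 0.82
cup -1 0 0.41
[ 455.32889587 -307.57870181  115.84164442]
```

Request:
apply_moves([
  [4,[0,0,-40],[0,0,0]],
  [4,[0,0,-70],[0,0,0]],
  [4,[0,0,-84],[0,0,0]],
  [4,[0,0,-89],[0,0,0]],
  [4,[0,0,-91],[0,0,0]],
  [4,[0,0,-91],[0,0,0]],
  [4,[0,0,-91],[0,0,0]],
  [30,[0,0,-91],[0,0,0]],
  [30,[0,0,-90],[0,0,0]],
  [30,[0,0,-90],[0,0,0]],
  [30,[0,0,-40],[0,0,0]],
  [85,[0,0,5],[0,0,0]],
  [85,[0,50,55],[0,0,0]],
  [85,[0,100,105],[0,0,0]],
  [85,[0,150,105],[0,0,0]],
  [85,[0,200,105],[0,0,0]],
  [85,[0,200,105],[0,0,0]],
  [85,[0,200,105],[0,0,0]],
])

```text
time_s: 28.6
eef_pos: [455.0, -105.0, 221.3]
ee_rot: [0.001, 0.044, 0.999, -0.0]
force: [0.6, 0.4, -0.2]
grip_width: 0.994
grip_force: 0.0
```

```bash
python3 - <<'E'
from h import *
p,d=capture('top'); print(tray(p)); cv2.imwrite('pics/top5.png',p)
P=chk('7');a=cv2.resize(P[290:370,345:460],None,fx=3,fy=3); b=cv2.resize(p[155:265,400:480],None,fx=3,fy=3)
o=np.zeros((340,620,3),np.uint8); o[:240,:345]=a; o[:330,350:590]=b; cv2.imwrite('pics/c5.png',o); s=ctrl.sense(); print(s['eef_pos'],s['joints'])
E
```

```text
(array([416. , 219.5]), (159.0, 102.0), 90.0, 11305.0)
trayR 0 0 1.0
trayB 0 0 0.97
cup 0 0 1.0
[ 455.09003097 -107.98316823  220.45456614] [-4.84106327e-01  1.95491072e-01  1.67899637e+00 -2.79433335e-04
  1.26651553e+00 -1.96353407e+00]
```

View pics/c5.png

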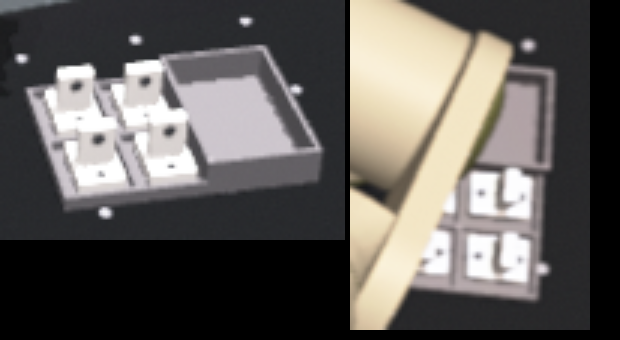

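All four feet stand flat in the four bays: side (75,100), (143,92), (97,157), (165,145). Before the cup, I test the pouring tilt with the empty gripper high over the large bay.

Request:
apply_moves([
  [85,[40,-60,0],[0,0,-30]],
  [85,[80,-120,0],[0,0,-60]],
  [85,[126,-182,0],[0,0,-90]],
  [85,[126,-182,0],[0,0,-90]],
  [85,[126,-182,0],[0,0,-90]],
  [85,[126,-182,0],[0,0,-90]],
  [85,[126,-182,0],[0,0,-90]],
  [85,[126,-182,0],[0,0,-90]],
  [85,[126,-182,0],[0,0,-90]],
  [85,[126,-182,0],[0,0,-90]],
  [85,[126,-182,0],[0,0,-90]],
  [85,[126,-182,0],[0,0,-90]],
])

```text
time_s: 29.9
eef_pos: [580.4, -291.6, 219.5]
ee_rot: [-0.0, 0.74, 0.673, -0.0]
force: [-0.1, -0.5, -0.2]
grip_width: 0.997
grip_force: 0.0
```

Request:
apply_moves([
  [85,[0,0,0],[-8,0.8,0]],
  [85,[0,0,0],[-16,1.7,0]],
  [85,[0,0,0],[-24,2.5,0]],
  [85,[0,0,0],[-32,3.3,0]],
  [85,[0,0,0],[-40,4.1,0]],
  [85,[0,0,-20],[-48,5,0]],
  [85,[0,0,-40],[-56,5.8,0]],
  [85,[0,0,-60],[-64,6.6,0]],
  [85,[0,0,-80],[-67,6.9,0]],
  [85,[0,0,-100],[-67,6.9,0]],
  [85,[0,0,-100],[-67,6.9,0]],
  [85,[0,0,-100],[-67,6.9,0]],
])

```text
time_s: 31.1
eef_pos: [599.4, -273.8, 133.1]
ee_rot: [0.336, 0.636, 0.563, -0.406]
force: [-0.7, -0.4, 0.9]
grip_width: 0.995
grip_force: 0.0
```

```bash
python3 -c "
from h import *
s=ctrl.sense()
from scipy.spatial.transform import Rotation as R
q=s['ee_rot'];print(s['eef_pos'],s['joints'].round(3),R.from_quat([*q[1:],q[0]]).as_matrix().round(3),s['force'])
P=cloud('top',capture('top')[1])
chk('8')"
```

```text
[ 599.4361035  -273.8007274   133.13299277] [-0.259  0.814  1.355 -1.232  1.237  0.483] [[ 0.036  0.99  -0.137]
 [ 0.444 -0.139 -0.885]
 [-0.895 -0.029 -0.444]] [-0.72690615 -0.40979265  0.93899676]
trayR 0 0 1.0
trayB 0 0 0.96
cup 0 0 0.84
```

```bash
cat >> h.py <<'E'
from scipy.spatial.transform import Rotation as Ro
AZ=np.radians(-15); AX=np.array([np.cos(AZ),np.sin(AZ),0])
def Rt(deg):  # tool tilt deg about closing axis, 0 = down
    z=np.array([0,0,-1.]); D=np.stack([np.cross(AX,z),AX,z],1); return Ro.from_rotvec(np.radians(deg)*AX)*Ro.from_matrix(D)
def rel(R): q=ctrl.sense()['ee_rot']; return np.degrees((R*Ro.from_quat([*q[1:],q[0]]).inv()).as_rotvec()).round(1)
def tcp(G,deg): return np.array(G)+19*Rt(deg).as_matrix()[:,2]
E
python3 -c "
from h import *
e=ctrl.sense()['eef_pos']; t=Rt(50).as_matrix()[:,2]; T=tcp([526.3,23,46],50)
print('grasp',T,'t',t,rel(Rt(50)),rel(Rt(0)))
print('to hover',(T-90*t-e).round(1),'approach',90*t)
"
```

```text
grasp [530.06707093  37.05890012  33.78703542] t [ 0.19826689  0.73994211 -0.64278761] [111.2 -23.6  -6.1] [ 62.1 -14.   -7.1]
to hover [-87.4 244.2 -42.6] approach [ 17.84402021  66.59479005 -57.85088487]
```

Request:
apply_moves([
  [85,[0,0,50],[16,-3.6,-1.8]],
  [85,[0,0,90],[31,-7,-3.5]],
  [85,[0,20,120],[46,-10.5,-5.3]],
  [85,[-30,60,120],[62.1,-14,-7.1]],
  [85,[-60,120,120],[62.1,-14,-7.1]],
  [85,[-87,180,100],[70,-15.6,-7]],
  [85,[-87,220,80],[78,-17.2,-6.8]],
  [85,[-87,244,60],[86,-18.8,-6.6]],
  [85,[-87,244,40],[94,-20.3,-6.4]],
  [85,[-87,244,0],[102,-22,-6.2]],
  [85,[-87,244,-43],[111.2,-23.6,-6.1]],
  [85,[-87,244,-43],[111.2,-23.6,-6.1]],
  [85,[-87,244,-43],[111.2,-23.6,-6.1]],
  [85,[-87,244,-43],[111.2,-23.6,-6.1]],
  [85,[-87,244,-43],[111.2,-23.6,-6.1]],
])

```text
time_s: 32.7
eef_pos: [512.6, -29.9, 89.9]
ee_rot: [-0.257, 0.719, 0.552, 0.334]
force: [0.3, 0.1, 0.2]
grip_width: 0.997
grip_force: 0.0
```

```bash
python3 -c "
from h import *
p=chk('9'); s=ctrl.sense(); e=s['eef_pos']; T=tcp([526.3,23,46],50)
print(e,s['joints'].round(2),s['grip_width'],rel(Rt(50)),(T-e).round(1))
cv2.imwrite('pics/c6.png',cv2.resize(p[180:330,280:460],None,fx=4,fy=4))
"
```

```text
trayR 0 0 1.0
trayB 0 0 0.96
cup 9 6 0.36
[512.80204354 -29.2963344   90.34991319] [-0.67  0.59  1.77  0.81  1.32 -0.84] 0.999424184813871 [ 0.2  0.  -0.1] [ 17.3  66.4 -56.6]
```

View pics/c6.png

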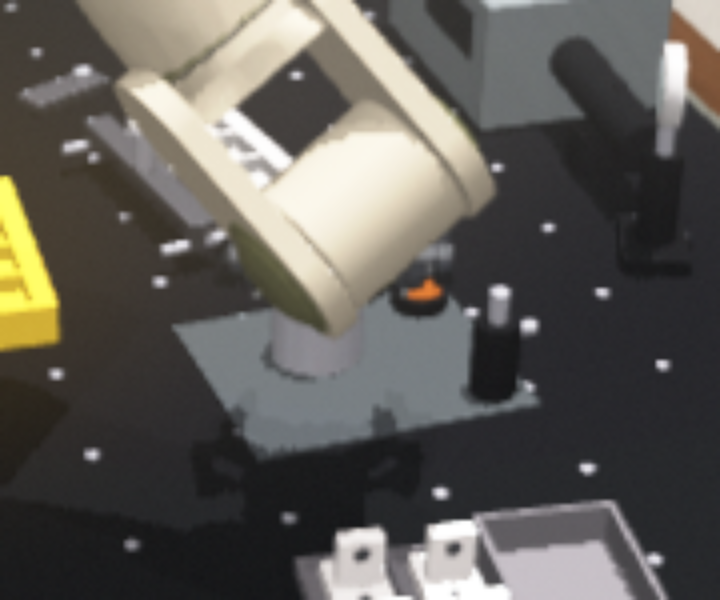

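The tool is tilted behind the cup with the wrist clear of mat and post, and the cup is still standing at crop (315,345). Approaching along the tool axis.

Request:
apply_moves([
  [85,[4.5,16.5,-14],[0,0,0]],
  [85,[9,33,-28.5],[0,0,0]],
  [85,[13,50,-42.5],[0,0,0]],
  [85,[15.5,60,-51],[0,0,0]],
  [85,[17,66.5,-56.5],[0,0,0]],
  [85,[17,66.5,-56.5],[0,0,0]],
  [85,[17,66.5,-56.5],[0,0,0]],
])

```text
time_s: 33.45
eef_pos: [530.0, 37.2, 34.0]
ee_rot: [-0.257, 0.719, 0.552, 0.335]
force: [-0.4, -0.4, -0.9]
grip_width: 0.996
grip_force: 0.0
```

Request:
apply_moves([
  [52,[0,0,0],[0,0,0]],
  [52,[0,0,0],[0,0,0]],
  [52,[0,0,0],[0,0,0]],
  [52,[0,0,0],[0,0,0]],
  [52,[0,0,0],[0,0,0]],
], squeeze=40)

```text
time_s: 33.95
eef_pos: [530.0, 36.9, 34.1]
ee_rot: [-0.257, 0.719, 0.552, 0.336]
force: [-2.1, -3.0, 5.7]
grip_width: 0.722
grip_force: 43.2
```

```bash
cat >> h.py <<'E'
def way(G,deg,G0,d0): return (tcp(G,deg)-tcp(G0,d0)).round(1),((deg-d0)*AX).round(1)
E
python3 -c "
from h import *
chk('10')
G0=[526.3,23,46]
for G,d in [((526.3,23,150),50),((535,-50,150),50),((550,-180,150),30),((568,-337,150),20),((568,-337,110),0),((568,-337,80),-20),((568,-337,75),-35),((568,-337,75),-45),((568,-337,75),-58)]: print(G,d,*way(G,d,G0,50))
"
```

```text
trayR 0 0 1.0
trayB 0 0 0.96
cup -16 -25 0.36
(526.3, 23, 150) 50 [  0.   0. 104.] [ 0. -0.  0.]
(535, -50, 150) 50 [  8.7 -73.  104. ] [ 0. -0.  0.]
(550, -180, 150) 30 [  22.4 -207.9   99.8] [-19.3   5.2  -0. ]
(568, -337, 150) 20 [  39.6 -367.8   98.4] [-29.    7.8  -0. ]
(568, -337, 110) 0 [  37.9 -374.1   57.2] [-48.3  12.9  -0. ]
(568, -337, 80) -20 [  36.3 -380.3   28.4] [-67.6  18.1  -0. ]
(568, -337, 75) -35 [  35.1 -384.6   25.6] [-82.1  22.   -0. ]
(568, -337, 75) -45 [  34.5 -387.    27.8] [-91.8  24.6  -0. ]
(568, -337, 75) -58 [  33.8 -389.6   31.1] [-104.3   28.    -0. ]
```

Request:
apply_moves([
  [52,[0,0,15],[0,0,0]],
  [52,[0,0,40],[0,0,0]],
  [52,[0,0,75],[0,0,0]],
  [52,[0,0,104],[0,0,0]],
  [52,[0,0,104],[0,0,0]],
])

```text
time_s: 34.5
eef_pos: [530.8, 36.7, 140.4]
ee_rot: [-0.255, 0.718, 0.553, 0.336]
force: [0.5, -0.3, -2.5]
grip_width: 0.714
grip_force: 44.1
```

Request:
apply_moves([
  [52,[2,-20,0],[0,0,0]],
  [52,[5,-50,0],[0,0,0]],
  [52,[9,-85,0],[-4,1.1,0]],
  [52,[13,-120,0],[-8,2.1,0]],
  [52,[17,-155,0],[-12,3.2,0]],
  [52,[21,-190,0],[-16,4.3,0]],
  [52,[25,-225,0],[-19,5.1,0]],
  [52,[29,-260,0],[-22,5.9,0]],
  [52,[33,-295,0],[-25,6.7,0]],
  [52,[36,-330,-3],[-28,7.5,0]],
  [52,[38,-355,-5],[-29,7.8,0]],
  [52,[39.5,-368,-5.5],[-29,7.8,0]],
  [52,[39.5,-368,-5.5],[-29,7.8,0]],
  [52,[39.5,-368,-5.5],[-29,7.8,0]],
])

```text
time_s: 35.9
eef_pos: [568.8, -330.0, 130.9]
ee_rot: [-0.107, 0.781, 0.6, 0.137]
force: [0.2, 0.7, -1.2]
grip_width: 0.717
grip_force: 44.1
```

```bash
python3 -c "
from h import *
p=chk('11'); s=ctrl.sense(); e=s['eef_pos']; G=(568,-337,150)
print(e,s['joints'].round(2),s['force'],rel(Rt(20)),(tcp(G,20)-e).round(1))
for G,d in [((568,-337,120),5),((568,-337,95),-10),((568,-337,80),-20),((568,-337,75),-30),((568,-337,75),-40),((568,-337,75),-50),((568,-337,75),-58)]: print(G,d,*way(G,d,(568,-337,150),20))
"
```

```text
trayR 0 0 0.97
trayB 0 0 0.91
cup 13 15 0.33
[ 568.9569983  -329.64515174  131.25520113] [-0.82  0.77  1.08  0.29  1.49 -0.61] [ 0.24636455  0.36590432 -1.86019977] [-0.  -0.1 -0.1] [ 0.7 -1.1  0.9]
(568, -337, 120) 5 [ -1.3  -4.7 -31.1] [-14.5   3.9  -0. ]
(568, -337, 95) -10 [ -2.5  -9.5 -55.9] [-29.    7.8  -0. ]
(568, -337, 80) -20 [ -3.4 -12.6 -70. ] [-38.6  10.4  -0. ]
(568, -337, 75) -30 [ -4.1 -15.5 -73.6] [-48.3  12.9  -0. ]
(568, -337, 75) -40 [ -4.8 -18.1 -71.7] [-58.   15.5  -0. ]
(568, -337, 75) -50 [ -5.4 -20.3 -69.4] [-67.6  18.1  -0. ]
(568, -337, 75) -58 [ -5.9 -21.8 -67.2] [-75.3  20.2  -0. ]
```

Request:
apply_moves([
  [52,[-0.6,-2,-15],[-7,1.9,0]],
  [52,[-1.3,-4.7,-31],[-14.5,3.9,0]],
  [52,[-2,-7,-43],[-22,5.9,0]],
  [52,[-2.5,-9.5,-56],[-29,7.8,0]],
  [52,[-3,-11,-63],[-34,9.1,0]],
  [52,[-3.4,-12.6,-70],[-38.6,10.4,0]],
  [52,[-3.7,-14,-72],[-43.5,11.6,0]],
  [52,[-4.1,-15.5,-73.5],[-48.3,12.9,0]],
  [52,[-4.5,-17,-72.5],[-53,14.2,0]],
  [52,[-4.8,-18,-71.5],[-58,15.5,0]],
  [52,[-5.1,-19.2,-70.5],[-63,16.9,0]],
  [52,[-5.4,-20.3,-69.5],[-67.6,18.1,0]],
  [52,[-5.7,-21,-68],[-72,19.3,0]],
  [52,[-5.9,-21.8,-67],[-75.3,20.2,0]],
  [52,[-5.9,-21.8,-67],[-75.3,20.2,0]],
  [52,[-5.9,-21.8,-67],[-75.3,20.2,0]],
  [52,[-5.9,-21.8,-67],[-75.3,20.2,0]],
  [52,[-5.9,-21.8,-67],[-75.3,20.2,0]],
])

```text
time_s: 37.75
eef_pos: [563.3, -352.5, 65.6]
ee_rot: [0.295, 0.694, 0.532, -0.385]
force: [0.4, -0.2, -1.3]
grip_width: 0.714
grip_force: 44.3
```

```bash
python3 -c "
from h import *
p=chk('12'); s=ctrl.sense(); e=s['eef_pos']
print(e,s['joints'].round(2),s['force'],rel(Rt(-58)),(tcp((568,-337,75),-58)-e).round(1))
cv2.imwrite('pics/c7.png',cv2.resize(p[250:380,310:480],None,fx=4,fy=4))
"
```

```text
trayR 0 0 0.95
trayB 0 0 0.96
cup 14 15 0.27
[ 563.29861968 -352.52390401   65.50788522] [-0.41  0.88  1.36 -1.19  1.13  0.55] [-0.75694411  0.91497478 -1.56517646] [-0.  -0.   0.1] [ 0.5 -0.  -0.6]
```

View pics/c7.png

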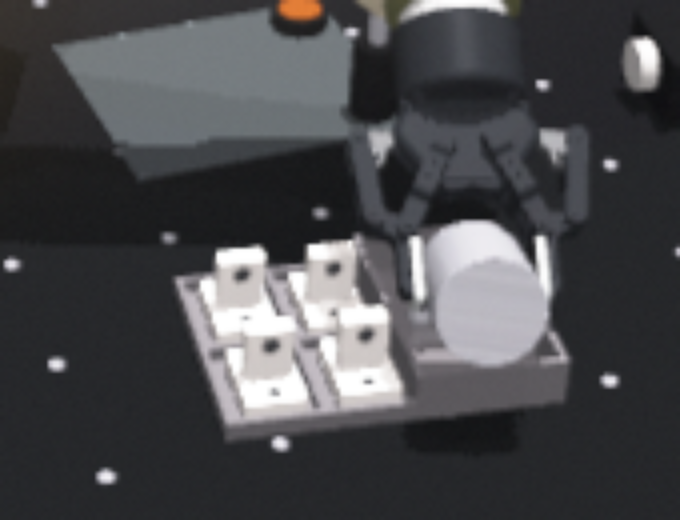

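The cup is tipped over the large bay at crop (490,300), and the feet and tray are undisturbed. A small shake will make sure all balls are out.

Request:
apply_moves([
  [52,[0,0,4],[0,0,0]],
  [52,[0,0,4],[0,0,0]],
  [52,[2,8,4],[0,0,0]],
  [52,[0,0,4],[0,0,0]],
  [52,[2,8,4],[0,0,0]],
  [52,[0,0,4],[0,0,0]],
  [52,[0,0,4],[0,0,0]],
  [52,[0,0,4],[0,0,0]],
  [52,[0,0,4],[0,0,0]],
])

```text
time_s: 38.7
eef_pos: [563.2, -352.4, 68.9]
ee_rot: [0.295, 0.694, 0.532, -0.385]
force: [0.2, 0.1, -0.5]
grip_width: 0.717
grip_force: 44.3
```

```bash
python3 -c "
from h import *
s=ctrl.sense(); e=s['eef_pos']; G=(568,-337,79)
print(e)
for G1,d in [((568,-337,100),-40),((568,-337,120),-20),((568,-337,150),0),((568,-337,160),20)]: print(G1,d,*way(G1,d,G,-58))
"
```

```text
[ 563.20142243 -352.36636501   68.9347197 ]
(568, -337, 100) -40 [ 1.   3.8 16.5] [17.4 -4.7  0. ]
(568, -337, 120) -20 [ 2.5  9.3 33.2] [36.7 -9.8  0. ]
(568, -337, 150) 0 [ 4.2 15.6 62.1] [ 56. -15.   0.]
(568, -337, 160) 20 [ 5.9 21.8 73.2] [ 75.3 -20.2   0. ]
```

Request:
apply_moves([
  [52,[0.5,2,8],[8,-2.1,0]],
  [52,[1,4,17],[16,-4.3,0]],
  [52,[1.8,6.5,25],[24,-6.4,0]],
  [52,[2.3,8.5,33],[32,-8.6,0]],
  [52,[3,11,42],[40,-10.7,0]],
  [52,[3.7,13.5,52],[48,-12.9,0]],
  [52,[4.2,15.6,62],[56,-15,0]],
  [52,[5,19,68],[65,-17.4,0]],
  [52,[6,22,73],[75.3,-20.2,0]],
  [52,[6,22,73],[75.3,-20.2,0]],
  [52,[6,22,73],[75.3,-20.2,0]],
])

```text
time_s: 39.8
eef_pos: [568.4, -331.6, 141.1]
ee_rot: [-0.106, 0.782, 0.599, 0.137]
force: [1.0, -0.9, -1.7]
grip_width: 0.717
grip_force: 44.3
```

```bash
python3 -c "
from h import *
s=ctrl.sense(); e=s['eef_pos']; G=(568,-337,160)
print(e,s['joints'].round(2),(tcp(G,20)-e).round(1),rel(Rt(20)))
for G1,d in [((550,-180,150),30),((535,-50,150),50),((526.3,23,120),50),((526.3,23,48),50)]: print(G1,d,*way(G1,d,G,20))
"
```

```text
[ 568.39670172 -331.59063136  141.12594181] [-0.82  0.76  1.07  0.29  1.51 -0.6 ] [1.3 0.9 1. ] [-0.  -0.1  0.1]
(550, -180, 150) 30 [-17.2 159.9  -8.6] [ 9.7 -2.6  0. ]
(535, -50, 150) 50 [-30.9 294.8  -4.4] [29.  -7.8  0. ]
(526.3, 23, 120) 50 [-39.6 367.8 -34.4] [29.  -7.8  0. ]
(526.3, 23, 48) 50 [ -39.6  367.8 -106.4] [29.  -7.8  0. ]
```

Request:
apply_moves([
  [52,[-3,20,0],[1.5,-0.4,0]],
  [52,[-6,50,0],[4,-1.1,0]],
  [52,[-10,90,0],[8,-2.1,0]],
  [52,[-14,130,0],[12,-3.2,0]],
  [52,[-18,170,0],[16,-4.3,0]],
  [52,[-22,210,0],[20,-5.4,0]],
  [52,[-26,250,0],[24,-6.4,0]],
  [52,[-30,290,0],[29,-7.8,0]],
  [52,[-35,330,-10],[29,-7.8,0]],
  [52,[-38,360,-25],[29,-7.8,0]],
  [52,[-39,368.5,-33],[29,-7.8,0]],
  [52,[-39,368.5,-33],[29,-7.8,0]],
  [52,[-39,368.5,-33],[29,-7.8,0]],
  [52,[-39,368.5,-33],[29,-7.8,0]],
])

```text
time_s: 41.2
eef_pos: [530.9, 37.1, 109.5]
ee_rot: [-0.256, 0.719, 0.552, 0.335]
force: [-0.0, -0.1, -1.0]
grip_width: 0.712
grip_force: 44.3
```

```bash
python3 -c "
from h import *
p=chk('13'); s=ctrl.sense(); e=s['eef_pos']
print(e,s['joints'].round(2),s['force'],rel(Rt(50)),(tcp((526.3,23,46),50)-e).round(1))
"
```

```text
trayR 0 0 1.0
trayB 0 0 0.96
cup 16 15 0.33
[530.80895246  37.09670458 109.37636348] [-0.54  0.55  1.78  0.88  1.27 -0.76] [ 0.85700971 -1.16944855 -1.24462656] [0.1 0.1 0. ] [ -0.7  -0.  -75.6]
```

Request:
apply_moves([
  [52,[-0.5,0,-30],[0,0,0]],
  [52,[-0.5,0,-55],[0,0,0]],
  [52,[-0.5,0,-68],[0,0,0]],
  [52,[-0.5,0,-73],[0,0,0]],
  [52,[-0.5,0,-75],[0,0,0]],
  [52,[-0.5,0,-75.5],[0,0,0]],
  [52,[-0.5,0,-75.5],[0,0,0]],
  [52,[-0.5,0,-75.5],[0,0,0]],
])

```text
time_s: 42.05
eef_pos: [530.2, 38.0, 34.2]
ee_rot: [-0.257, 0.719, 0.552, 0.336]
force: [0.1, -1.0, 2.9]
grip_width: 0.716
grip_force: 44.7
```

Request:
apply_moves([
  [85,[0,0,0],[0,0,0]],
  [85,[0,0,0],[0,0,0]],
  [85,[0,0,0],[0,0,0]],
  [85,[-4.5,-16.5,14.5],[0,0,0]],
  [85,[-9,-33,29],[0,0,0]],
  [85,[-13.5,-50,43.5],[0,0,0]],
  [85,[-18,-66.5,58],[0,0,0]],
  [85,[-18,-66.5,100],[0,0,0]],
  [85,[-18,-66.5,150],[-8,2.1,0]],
  [85,[-18,-66.5,170],[-16,4.3,0]],
  [85,[-18,-66.5,170],[-24,6.4,0]],
  [85,[-18,-66.5,170],[-32,8.6,0]],
  [85,[-18,-66.5,170],[-40,10.7,0]],
  [60,[-40,-40,170],[-48.3,12.9,0]],
  [60,[-60,10,170],[-48.3,12.9,0]],
  [60,[-70,60,150],[-48.3,12.9,0]],
  [60,[-70,110,130],[-48.3,12.9,0]],
  [60,[-70,160,110],[-48.3,12.9,0]],
  [60,[-70,210,100],[-48.3,12.9,0]],
  [60,[-70,210,100],[-48.3,12.9,0]],
])

```text
time_s: 44.05
eef_pos: [458.3, 251.6, 132.0]
ee_rot: [-0.001, 0.792, 0.61, -0.001]
force: [-0.1, -1.2, 0.6]
grip_width: 0.702
grip_force: 0.0
```

```bash
python3 -c "
from h import *
q=chk('14'); p,d=capture('top'); cv2.imwrite('pics/top6.png',p)
s=ctrl.sense(); print(s['eef_pos'],s['ee_rot'],s['joints'].round(2))
print(tray(p))
a=cv2.imread('pics/top0.png')
D=cv2.absdiff(p,a).max(2)
m=(D>35).astype(np.uint8)
n,l,st,c=cv2.connectedComponentsWithStats(m)
for i in range(1,n):
    if st[i,4]>=6 and c[i][0]>270: print(c[i].round(1),st[i], p[l==i].mean(0).round(0),a[l==i].mean(0).round(0),ray('top',*c[i],11).round(0))
"
```

```text
trayR 0 0 1.0
trayB 0 0 0.97
cup 0 0 0.97
[458.81164592 250.05851311 132.54350479] [-3.75153068e-04  7.92074332e-01  6.10424039e-01 -7.77124804e-04] [0.27 0.41 1.64 0.   1.1  0.53]
(array([437.67422485, 213.30065918]), (56.05161666870117, 78.31285095214844), 4.899092674255371, 4131.0)
[424.4 179.1] [423 178   4   3  11] [190. 185. 193.] [126. 123. 133.] [ 622. -256.   11.]
[422.4 182.9] [420 181   7   4  17] [140. 137. 147.] [189. 186. 202.] [ 611. -250.   11.]
[423.6 192.7] [421 188   8   9  28] [139. 137. 145.] [189. 188. 202.] [ 585. -253.   11.]
[312.1 199.7] [306 197  14  10  26] [138. 134. 139.] [184. 179. 187.] [566.  36.  11.]
[421.7 202.7] [420 200   6   5  15] [143. 141. 149.] [191. 189. 202.] [ 558. -247.   11.]
[313.5 206.5] [312 206   4   2   6] [180. 174. 181.] [228. 222. 230.] [547.  32.  11.]
[313.5 210. ] [311 209   6   3  14] [241. 237. 242.] [186. 181. 189.] [538.  32.  11.]
[425.  217.2] [414 208  22  19 285] [228. 227. 229.] [181. 180. 193.] [ 519. -253.   11.]
[449.7 219.4] [438 211  23  18 299] [223. 223. 225.] [176. 174. 187.] [ 514. -316.   11.]
[321.8 218.2]
[... 156 characters left out ...]
11.]
[422.3 237.8] [411 230  22  17 270] [236. 235. 237.] [191. 189. 203.] [ 465. -244.   11.]
[448.6 240.5] [437 232  23  18 287] [230. 229. 231.] [188. 186. 200.] [ 459. -311.   11.]
[349.9 410.1] [325 395  43  36 423] [133. 156. 172.] [ 75. 106. 112.] [ 50. -56.  11.]
[333.5 419. ] [309 403  55  36 707] [ 95. 115. 126.] [169. 195. 210.] [ 30. -17.  11.]
[298.8 425.9] [297 425   4   3   8] [64. 85. 91.] [ 89. 124. 131.] [14. 64. 11.]
[374.4 458.8] [366 430  17  50 582] [126. 156. 167.] [85. 90. 94.] [ -57. -112.   11.]
[296.  438.1] [294 433   6  12  26] [128. 153. 169.] [ 90. 114. 124.] [-13.  70.  11.]
[363.2 441. ] [362 440   3   3   6] [170. 192. 212.] [202. 231. 244.] [-18. -86.  11.]
```

```bash
python3 -c "
from h import *
p,d=capture('top'); P=cloud('top',d); P0=cloud('top',np.load('top0.npy'))
np.set_printoptions(linewidth=220)
print('bay z now'); print(P[174:212,414:430,2].round(0).astype(int))
print('cup now'); print(P[196:224:2,306:330:2,2].round(0).astype(int)); print('cup before'); print(P0[196:224:2,306:330:2,2].round(0).astype(int))
print('gray'); print(cv2.cvtColor(p,cv2.COLOR_BGR2GRAY)[174:212,414:432])
"
```

```text
bay z now
[[                  26                   30                   29                   35                   33                   29                   32                   33                   30                   30
                    35                   31                   28                   32                   31                    6]
 [                  23                   33                   33                   25                   25                   28                   31                   33                   27                   31
                    31                   35                   34                   32                   32                   34]
 [                  24                   30                   20                   18                   22                   21                   24                   20                   22                   25
                    23                   23                   26                   26                   25                   30]
 [                  30                   31                   15   
[... 18312 characters left out ...]
76 168 147 128 128 135 151 167 175 175 175 175 176]
 [167 168 168 170 172 173 174 172 166 165 166 170 176 176 176 175 177 176]
 [114 120 128 135 144 147 155 163 165 166 167 167 169 170 172 171 174 176]
 [ 70  73  78  83  89  90  94 102 107 113 114 119 125 132 139 143 151 160]
 [ 71  71  69  65  64  63  63  62  64  67  68  79 109 135 139 127 110 103]
 [ 98 102 105 101  94  88  81  76  76  73  70 101 180 233 237 224 173 108]
 [130 153 183 195 195 188 183 179 172 154 127 140 228 255 255 255 240 160]
 [171 215 250 255 255 255 255 255 254 239 185 163 235 255 255 255 249 209]]<string>:5: RuntimeWarning: invalid value encountered in cast
<string>:6: RuntimeWarning: invalid value encountered in cast
```

Four balls were in the cup before. Four are now in the large bay (near pixels (424,180), (424,188), (427,193), (424,201)), the cup's floor is bare, and there are no strays. Next is the bar.

Request:
apply_moves([
  [45,[5,0,0],[0,0,-20]],
  [45,[10,1,0],[0,0,-65]],
  [45,[10,1,0],[0,0,-65]],
  [45,[10,1,0],[0,0,-65]],
  [45,[10,1,0],[0,0,-65]],
  [45,[10,1,0],[0,0,-65]],
  [45,[10,1,0],[0,0,-65]],
  [45,[10,1,0],[0,0,-65]],
  [45,[10,1,-30],[0,0,-65]],
  [45,[10,1,-60],[0,0,-65]],
  [45,[10,1,-84],[0,0,-65]],
  [45,[10,1,-84],[0,0,-65]],
  [8,[10,1,-84],[0,0,-65]],
  [8,[10,1,-84],[0,0,-65]],
  [8,[10,1,-84],[0,0,-65]],
  [8,[10,1,-84],[0,0,-65]],
  [8,[10,1,-84],[0,0,-65]],
])

```text
time_s: 45.9
eef_pos: [470.4, 250.8, 51.4]
ee_rot: [-0.002, 0.996, 0.087, 0.002]
force: [-2.3, 9.8, 1.0]
grip_width: 0.168
grip_force: 39.1
```

Request:
apply_moves([
  [8,[8,1.4,0],[0,0,0]],
  [8,[16,2.8,0],[0,0,0]],
  [8,[24,4.2,0],[0,0,0]],
  [8,[32,5.6,0],[0,0,0]],
  [8,[38,6.6,0],[0,0,0]],
  [8,[41,7.1,0],[0,0,0]],
  [8,[42,7.2,0],[0,0,0]],
  [8,[42,7.2,0],[0,0,0]],
  [8,[42,7.2,0],[0,0,0]],
])

```text
time_s: 46.8
eef_pos: [509.9, 258.1, 51.3]
ee_rot: [-0.001, 0.996, 0.088, -0.002]
force: [-14.0, 8.2, 9.3]
grip_width: 0.165
grip_force: 40.0
```

Force −14 N at the end stop: the bar is home. Release, retreat and do the final check.

Request:
apply_moves([
  [45,[0,0,0],[0,0,0]],
  [45,[0,0,0],[0,0,0]],
  [45,[0,0,0],[0,0,0]],
  [45,[0,0,40],[0,0,0]],
  [45,[0,0,80],[0,0,0]],
  [45,[0,0,120],[0,0,0]],
  [45,[-100,40,160],[0,0,0]],
  [45,[-200,100,160],[0,0,0]],
  [45,[-200,130,160],[0,0,0]],
  [45,[-200,130,160],[0,0,0]],
  [45,[-200,130,160],[0,0,0]],
  [45,[-200,130,160],[0,0,0]],
  [45,[-200,130,160],[0,0,0]],
])

```text
time_s: 48.1
eef_pos: [311.6, 386.7, 209.9]
ee_rot: [-0.0, 0.996, 0.088, 0.0]
force: [0.4, 0.1, -0.0]
grip_width: 0.523
grip_force: 0.0
```

```bash
python3 -c "
from h import *
q=chk('15'); p,d=capture('top'); cv2.imwrite('pics/top7.png',p); s=ctrl.sense(); print(s['eef_pos'],s['force'],s['dq'].max(),s['time_s'])
print(tray(p)); a=cv2.imread('pics/top0.png')
D=cv2.absdiff(p,a).max(2)
n,l,st,c=cv2.connectedComponentsWithStats((D>35).astype(np.uint8))
for i in range(1,n):
    if st[i,4]>=6 and c[i][1]<330 and c[i][0]>100: print(c[i].round(1),st[i])
P=cloud('top',d)
k=P[185:235,180:270].reshape(-1,3); k=k[(k[:,2]>64)&(k[:,2]<80)]; print('knob',np.nanmedian(k,0),len(k))
cp=P[190:230,300:335].reshape(-1,3); cp=cp[cp[:,2]>60]; print('cup',((cp.min(0)+cp.max(0))/2).round(1))
"
```

```text
trayR 0 0 1.0
trayB 0 0 0.97
cup 0 0 0.97
[312.58050874 385.88331442 209.44859765] [-0.05120768  0.50534301 -0.6136377 ] 0.004050385776122619 48.2
(array([437.67422485, 213.30065918]), (56.05161666870117, 78.31285095214844), 4.899092674255371, 4142.0)
[424.3 179. ] [422 178   5   3  13]
[422.3 182.8] [420 181   6   4  12]
[423.5 192.8] [421 189   7   8  22]
[247. 195.] [240 193  15   5  29]
[229.7 198.2] [223 196  15   7  33]
[316.2 197.2] [314 197   6   2   8]
[212.9 206.6] [206 199  15  14  84]
[309.9 199.9] [308 198   5   5   9]
[422.1 203.1] [420 201   6   4  11]
[195.7 209.7] [189 202  15  14  86]
[248.1 204.2] [242 202  12   5  44]
[231.  207.1] [225 204  12   6  47]
[313.  206.3] [312 205   3   3   6]
[313.3 210. ] [310 209   7   3  15]
[425.  217.1] [415 208  21  19 285]
[449.9 219.2] [439 210  22  19 304]
[310.6 215.7] [309 215   4   3   9]
[321.5 218.3] [314 214  15   8  27]
[190.7 217.8] [190 216   3   4   6]
[422.2 237.8] [412 230  21  17 281]
[448.9 240.4] [437 232  23  18 299]
[142.7 281.2] [133 278  19   8  86]
[149.  292.6] [147 292   5   2   8]
[185.5 322.9] [183 320   6   6  27]
[211.5 329.2] [210 325   4   9  34]
knob [504.40464394 254.26614219  71.6978259 ] 37
cup [527.3  23.   67.6]
```

```bash
python3 -c "
from rig import ctrl
print(ctrl.finish_job())"
```

```text
the job is handed in; nothing more can be done
None
```

I handed the job in at about 48 s, and my final camera check matched the task: all four feet flat in their bays, four balls in the large bay, the empty cup upright on the mat, the bar home, and the clamp and screwdriver unmoved; the hand-in returned no verdict.

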